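# Unsnap the cover of a battery box

### The arm

A 6-joint arm with a two-finger parallel gripper is mounted at the origin on a cart in front of the work surface, level with it; the furniture and walls round the work are solid. World frame = base frame: x ahead of the robot, y to its left, z up, the work surface at z = 0. Lengths are in m, angles in rad, forces in N, time in s.
With the tool pointing down it reaches from about 0.2 to 0.875 m from the base axis. Payload 3.4 kg.
Tool frame: the origin (TCP) lies at the very end of the fingers, on their centre line; the grasp point (between the pads) lies 19 mm behind it; z points along the fingers, y is the direction in which the jaws open and shut (so a half turn about z gives the same grasp; the last joint's range is limited). The gripper opens to 94 mm and grips with 3 to 60 N. Pads are 16 mm wide; open, the fingers measure 119 mm over their backs; the gripper's body (75 mm by 177 mm) begins 78 mm behind the grasp point.
Start: joints at [1.105, 0.276, 1.505, -0, 1.361, -0.121], TCP at [0.194, 0.541, 0.205] pointing down, gripper open.
Joint ranges: [-2.89, 2.89], [-0.75, 2.08], [0.22, 2.7], [-1.18, 4.32], [0.11, 2.71], [-2.7, 2.7]. Speed limits (rad/s): [2.57, 2.57, 3.14, 3.14, 3.14, 3.14].

### API

Orientations are given as a unit quaternion [w, x, y, z].
In Python, from cell import r gives the robot as it stands.
- The arm moves only by the tool step_arm, never from a script. Its argument "commands" is a list that holds one entry, the list of rows, each a list of 7 numbers: the turn, a rotation vector about the tool's x, y, z in degrees, then the shift along the tool's x, y, z in mm, then the gripper's target within -1 to 1 (shut at 1, half-way at 0, fully open at -1). A call has 1 to 20 rows; each row shifts and turns the commanded pose from where the row before left it, along the tool's axes as they then stand; what a row does not reach is not made up. A row lasts 1/12 s, in which the tool goes at most 41.7 mm and 7.16 degrees, less where a joint would pass 70% of its speed; a pose out of reach is approached as far as the arm can. A call with a gripper value outside its range is refused whole. The fingers move at their own pace and stop on an object; "squeeze" is the grip in N (left out, the last holds). Time passes only in rows, so rows that do not move let the fingers close. It gives the time, the measured TCP pose, the force and the opening at its end, in the units of the state.
- r.state(): the state, without advancing time (a new reading comes with each control period).
- r.camera(name): name is "scene" or "top" or "wrist"; returns a dict with "color" (480x640x3 uint8, red, green, blue), "camera_matrix" (3x3 intrinsics, pixels), "pose" (4x4, takes a point from camera to world coordinates). Camera axes: x right, y up, looking along -z (the intrinsics and any distortion apply to the point x, -y, -z); pixel columns grow to the right and rows downward; lengths in m; the calibration is good to about 2 mm. The wrist camera is an equidistant fisheye: a pixel r from the principal point sees the ray r / f radians off the axis. A picture is of the moment at which its call begins. There is no depth.
- r.hand_in(): hands the job in, once; it reports no verdict.
The state is a dict: "t": time; "joint_positions": joint angles; "joint_vel": joint speeds; "joint_efforts": joint torques, N m; "position": TCP position; "tool_rot": TCP orientation; "contact_force": force on the tool from outside, world axes, zero at the start; "torque": the same for the moment, N m; "opening": finger opening in m.
Only numpy, scipy, OpenCV 4.12 (cv2) and the standard library are available. Lean on these libraries where they do the work, as an engineer would, in place of code of your own. Each camera call takes 0.05 s, during which the arm holds its last target.

### The job

Open the small battery box on the desk so that its cells can be changed: squeeze the cover's snap tab towards the fixed rest, keep it squeezed, swing that end of the cover up and draw the cover out from under the roofed end without forcing anything (the plastic breaks if it is squeezed or levered hard). Then set the cover down gently, the right way up, flat on the middle of the closed notebook and let go. Leave the mouse, the tape measure, the calculator and the eraser where they are.

Things in the scene. Friction and masses are not known exactly. Their poses are not given: they have to be found in the camera images.
- battery_box: White plastic battery box screwed to the desk, 78 mm wide (y), x from -57 to 52 mm (screw ears -65 to 60). Origin: on its underside, mid-width; z up; +x points to the tab end (away from the robot, within 0.4 rad), -x to the roofed end. Rim 40 mm high, walls 4 mm. In the +x wall a hidden catch bites over the tab's barb by 3 to 6 mm, differing from box to box.
- roof_edge (a point): Middle of the lower front edge of the fixed roof at the box's -x end (box frame x -41, z 44.5 mm). The roof spans x -57 to -41 mm and the whole width, top 50 mm high; it is hollow behind a front beam 3.5 mm thick. The cover's two lugs run 9 mm under it and end in 3 mm upturned hooks behind the beam; play 1.5 mm up and down.
- cover: White cover, 85 to 140 g with its tab. Shut: axes and x, y as the box, origin 27.5 mm above the box's origin. In its frame: skirts it stands on z 0; plate z 12.5 to 16.5, x -38 to 52, y -38 to 38 mm; two hooked lugs reach on to x -50 mm. A fixed upright rest on the plate: x 4 to 9, y -11 to 11, top z 46.5 mm. Play in the box: 1.5 mm to +x, 1 mm to -x.
- lug_axis (a point): Point of the cover (x -42, y 0, z 15.5 mm) on the line along y about which it swings. A straight lift jams the hooks. With the tab held in, swing the +x end up about this line by 22 to 28 degrees, which lowers the hooks under the beam, then draw the cover level towards the box's +x by 12 mm or more, then lift. Cover (or tab) and box break if pressed together by more than 20 N.
- snap_tab: Upright snap tab on the cover: unpressed x 36 to 40, y -11 to 11 mm, top z 46.5 mm in the cover's frame, whose origin and axes it shares until pressed. Slides towards the rest (-x), spring 2 N + 1.4 N/mm, stop at 9 mm. About 3 to 6 mm (6 to 11 N) frees the barb, 1 to 1.5 mm more or less as the cover is shoved to +x or -x in its play; if not free, a pull up meets a hard stop within 2 mm. Breaks if pressed by more than 20 N.
- tab_face (a point): Middle of the outer (+x) face of the tab above the plate, 38 mm above the cover's origin (65 mm above the desk when shut); moves with the tab.
- grip_mid (a point): Point of the cover mid-way between the outer face of the unpressed tab and the opposite (-x) face of the fixed rest, which are 36 mm apart along x; at x 22, y 0, z 38 mm in the cover's frame. Finger tips that pinch here must stay above the plate, whose top is 21.5 mm lower.
- notebook: Closed dark notebook, 211 (x) x 149 (y) x 14 mm, lying on the desk. Origin: centre of its underside. Loose.
- tape_measure: Tape measure, 34 x 79 x 60 mm, standing, loose bystander; origin at the centre of its underside.
- calculator: Dark pocket calculator, 122 x 78 x 15 mm, loose bystander; origin at the centre of its underside.
- eraser: Eraser, 21 x 48 x 12 mm, loose bystander; origin at the centre of its underside.
- mouse: Black computer mouse, 111 x 62 x 37 mm, loose bystander; origin at the centre of its underside.
Not all that is in view belongs to the job. Leave any purple look-alike of the cover alone.

How it is judged:
On the way, in this order (a step that is already met when the one before it is completed fails the run):
1. the tab is squeezed in by at least 1.5 mm while the cover is still shut (x of tab_face in the frame of cover below 0.0385 m and z of cover in the frame of battery_box below 0.0315 m and horizontal distance between cover and battery_box below 0.008 m), for 0.1 s.
2. the cover is held clear above the box (z of cover in the frame of battery_box above 0.065 m and contact force between cover and battery_box below 0.05 N), for 0.1 s.
At the end, for the whole second after the job is handed in: The cover lies flat (within 0.08 rad), right way up and at rest on the notebook, its underside on the notebook's top (10 to 18 mm above the notebook's origin), its origin within 70 mm along and 45 mm across of the notebook's centre; the notebook lies flat on the desk (x of cover in the frame of notebook between -0.07 and 0.07 m and y of cover in the frame of notebook between -0.045 and 0.045 m and z of cover in the frame of notebook between 0.01 and 0.018 m and angle between cover's own z axis and vertical below 0.08 rad and linear speed of cover below 0.02 m/s and angle between notebook's own z axis and vertical below 0.05 rad and height (world z) of notebook below 0.004 m); the robot touches nothing.
It fails at once if a finger presses the tab with more than 20 N (contact force between the fingers and snap_tab above 20 N).
It fails at once if the cover and the box press on one another with more than 20 N (contact force between cover and battery_box above 20 N).
It fails at once if the cover is dropped on the notebook from more than 12 mm (horizontal distance between cover and notebook below 0.1 m and z of cover in the frame of notebook above 0.026 m and contact force between the fingers and cover below 0.02 N).
It fails at once if the tape measure, calculator, eraser or mouse is moved by more than 30 mm (distance of any of tape_measure, calculator, eraser, mouse from where it was at the start of the episode above 0.03 m).
It also fails if it takes over 51 s, if anything falls off the work surface, if the arm or the gripper's body presses on something with over 40 N, if the wrist force passes 120 N, or if a joint passes its speed limit or range.

## Working session

There is one attempt and no reset: what is moved stays moved. The work goes in short steps, Python scripts to look and compute and a tool call to move; the robot and the scene stay as the last step left them, time stands still between calls to the robot, and variables do not carry over. Pictures are saved under pics/ and viewed, and the job is handed in when it is done.

Besides the shell and the picture viewer there is one more tool, called after "Emit:" as a command line: name --argument value ..., lists and objects as JSON in quotes. step_arm: Moves the arm, as the interface text tells. Its arguments: {"type":"object","properties":{"commands":{"type":"array"},"squeeze":{"type":"number"}},"required":["commands"]}

```bash
mkdir -p pics; ls; python3 - <<'E'
from cell import r
import cv2,numpy as np
s=r.state()
for k,v in s.items(): print(k,np.round(v,4))
for n in ["scene","top","wrist"]:
    c=r.camera(n); cv2.imwrite(f"pics/{n}0.png",c["color"][:,:,::-1]); print(n,np.round(c["camera_matrix"],2).tolist(),np.round(c["pose"],4).tolist(),[k for k in c])
E
```

```text
pics
t 0.0
joint_positions [ 1.105   0.2766  1.5061 -0.      1.3607 -0.121 ]
joint_vel [ 0.0018 -0.0005  0.0002 -0.0003  0.0003 -0.0003]
joint_efforts [-5.00000e-04 -4.04581e+01 -2.37227e+01  7.00000e-02  3.43000e-02
 -1.00000e-04]
position [0.1941 0.5406 0.2046]
tool_rot [-2.000e-04  1.716e-01  9.852e-01 -9.000e-04]
contact_force [-0.4034  0.3004 -0.0659]
torque [-0.051   0.0505  0.0721]
opening 0.0938
scene [[564.66, 0.0, 315.77], [0.0, 564.66, 241.66], [0.0, 0.0, 1.0]] [[0.6161, 0.5094, -0.6008, -0.2548], [-0.7876, 0.3883, -0.4785, -0.5933], [-0.0105, 0.768, 0.6404, 0.9245], [0.0, 0.0, 0.0, 1.0]] ['color', 'camera_matrix', 'pose']
top [[551.34, 0.0, 314.49], [0.0, 551.34, 244.75], [0.0, 0.0, 1.0]] [[-0.3676, 0.882, -0.2949, 0.111], [-0.93, -0.3508, 0.1101, 0.1848], [-0.0064, 0.3147, 0.9492, 1.4013], [0.0, 0.0, 0.0, 1.0]] ['color', 'camera_matrix', 'pose']
wrist [[371.65, 0.0, 323.43], [0.0, 371.65, 237.79], [0.0, 0.0, 1.0]] [[0.3379, -0.9091, -0.2435, 0.1237], [0.9412, 0.3259, 0.0894, 0.5661], [-0.0019, -0.2594, 0.9658, 0.3842], [0.0, 0.0, 0.0, 1.0]] ['color', 'camera_matrix', 'pose']
```

View pics/scene0.png

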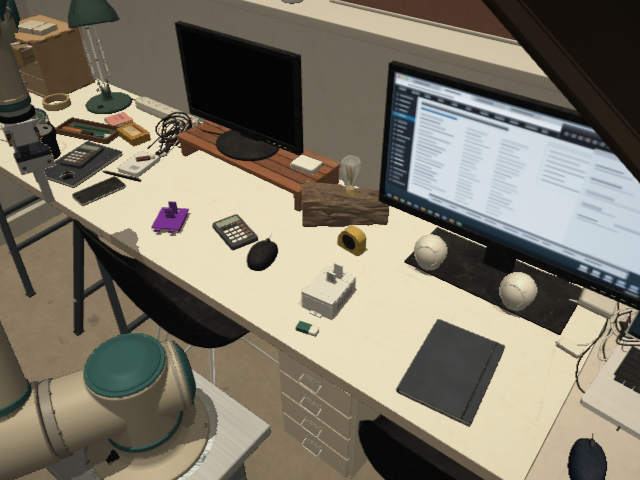

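View pics/top0.png

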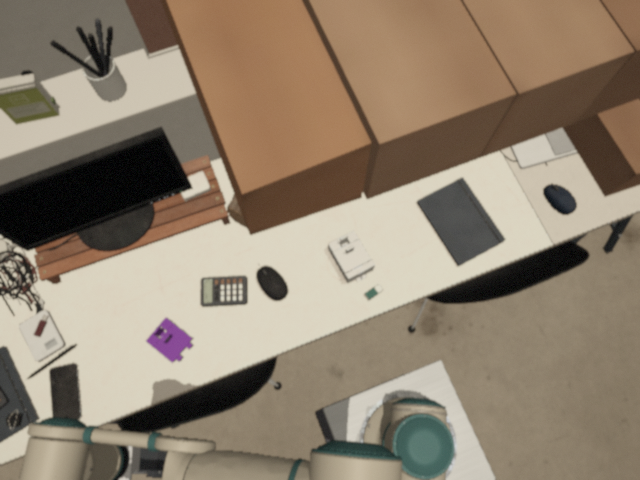

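View pics/wrist0.png

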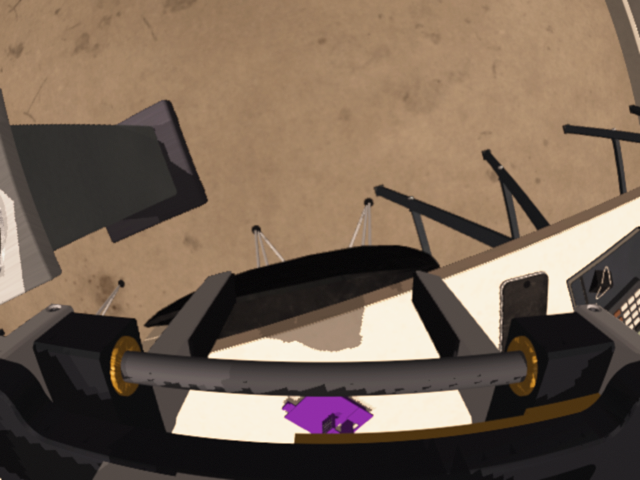

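The scene view shows the box near (330,288), the notebook near (450,370), the tape measure near (352,240), the mouse near (262,253) and the eraser near (307,327). The purple look-alike is at (170,217). Next I'll zoom in on the box and notebook.

```bash
cat > h.py <<'E'
import numpy as np,cv2
from scipy.spatial.transform import Rotation as R
from cell import r
def grab(n,f=None):
    c=r.camera(n)
    if f: cv2.imwrite("pics/"+f,c["color"][:,:,::-1])
    return c
def ray(c,u,v,fish=False):
    K=c["camera_matrix"];P=np.array(c["pose"])
    x=(u-K[0,2])/K[0,0];y=(v-K[1,2])/K[1,1]
    if fish:
        th=np.hypot(x,y); s=np.sin(th)/max(th,1e-9); d=np.array([x*s,-y*s,-np.cos(th)])
    else: d=np.array([x,-y,-1.])
    d=P[:3,:3]@d; return P[:3,3],d/np.linalg.norm(d)
def onz(c,u,v,z,fish=False):
    o,d=ray(c,u,v,fish); return o+d*(z-o[2])/d[2]
def proj(c,p,fish=False):
    K=c["camera_matrix"];P=np.array(c["pose"])
    q=P[:3,:3].T@(np.asarray(p)-P[:3,3]); x,y,z=q[0],-q[1],-q[2]
    if fish:
        rr=np.hypot(x,y); th=np.arctan2(rr,z); x,y=x/rr*th,y/rr*th
    else: x,y=x/z,y/z
    return np.array([K[0,0]*x+K[0,2],K[1,1]*y+K[1,2]])
def tri(rays):
    A=np.zeros((3,3));b=np.zeros(3)
    for o,d in rays:
        M=np.eye(3)-np.outer(d,d);A+=M;b+=M@o
    p=np.linalg.solve(A,b); return p,[np.linalg.norm((np.eye(3)-np.outer(d,d))@(p-o)) for o,d in rays]
def box2w(p,o,yaw):
    c,s=np.cos(yaw),np.sin(yaw); p=np.asarray(p,float)
    return np.array([o[0]+c*p[0]-s*p[1],o[1]+s*p[0]+c*p[1],p[2]])
def toolrot():
    q=r.state()["tool_rot"]; return R.from_quat([q[1],q[2],q[3],q[0]])
E
python3 - <<'E'
from h import *
s=grab("scene");t=grab("top")
for nm,c,(x,y,w,h) in [("s",s,(280,220,120,130)),("t",t,(310,220,80,90))]:
    im=cv2.resize(c["color"][y:y+h,x:x+w,::-1],None,fx=4.5 if nm=='s' else 6,fy=4.5 if nm=='s' else 6,interpolation=cv2.INTER_CUBIC); cv2.imwrite(f"pics/z{nm}.png",im)
print(onz(s,330,288,.03),onz(t,352,255,.03),onz(s,452,370,.014),onz(t,461,222,.014))
# notebook by dark mask
for nm,c,(x,y,w,h) in [("s",s,(390,310,125,120)),("t",t,(405,170,105,100))]:
    g=cv2.cvtColor(c["color"],cv2.COLOR_RGB2GRAY)[y:y+h,x:x+w]
    m=(g<110).astype(np.uint8); cs,_=cv2.findContours(m,0,2); k=max(cs,key=cv2.contourArea)
    rr=cv2.approxPolyDP(k,5,True)[:,0]+[x,y]
    P=[onz(c,*p,.014) for p in rr]; print(nm,rr.tolist(),np.round(P,3).tolist())
E
```

```text
[ 0.47546807 -0.05073525  0.03      ] [ 0.47472262 -0.0546194   0.03      ] [ 0.45094143 -0.37023618  0.014     ] [ 0.45644691 -0.36495805  0.014     ]
s [[437, 320], [397, 391], [469, 426], [504, 346]] [[0.55, -0.283, 0.014], [0.343, -0.31, 0.014], [0.358, -0.453, 0.014], [0.57, -0.426, 0.014]]
t [[462, 179], [418, 201], [457, 264], [503, 239]] [[0.569, -0.424, 0.014], [0.554, -0.284, 0.014], [0.355, -0.303, 0.014], [0.372, -0.447, 0.014]]
```

View pics/zs.png

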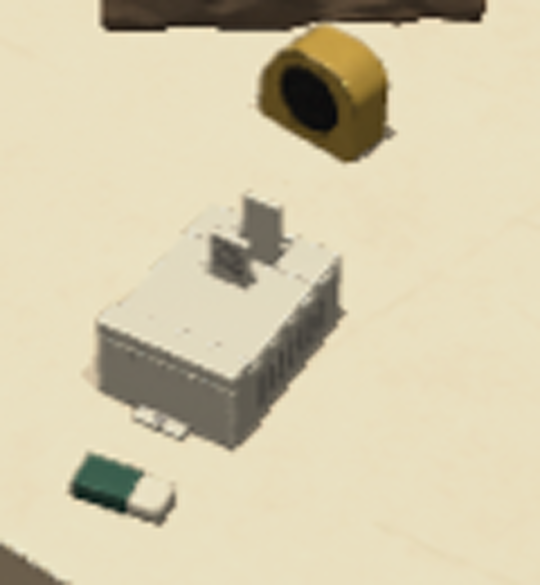

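View pics/zt.png

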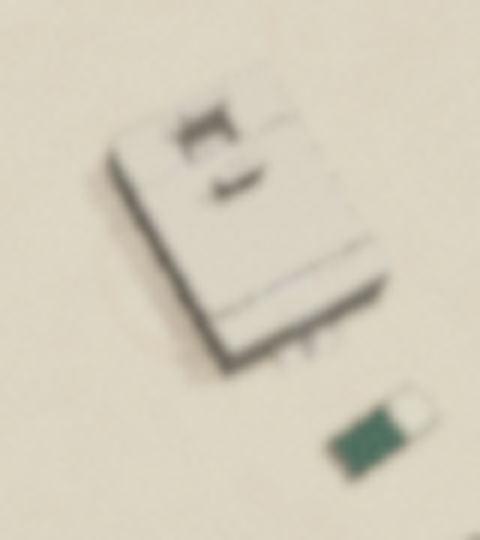

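The box's roofed end faces the robot. The tab and rest stand at about (338,272) and (331,277) in the scene view. I'll get the box pose from its corners.

```bash
python3 - <<'E'
from h import *
s=grab("scene");t=grab("top")
S=lambda u,v:(u/4.5+280,v/4.5+220); T=lambda u,v:(u/6+310,v/6+220)
a=onz(s,*S(98,322),.05);b=onz(s,*S(236,380),.05);c_=onz(s,*S(340,257),.04)
print("scene",a,b,c_,np.linalg.norm(a-b),np.linalg.norm((b-c_)[:2]))
d=onz(t,*T(228,355),.05);e=onz(t,*T(385,275),.05);f=onz(t,*T(110,150),.042)
g=onz(t,*T(215,315),.045);h=onz(t,*T(372,238),.045)
print("top",d,e,f,np.linalg.norm(d-e),np.linalg.norm((d-f)[:2])); print(g,h)
for p,q in[(a,b),(d,e),(g,h)]:
    v=(p-q)[:2]; print("yaw from y-edge",np.arctan2(-v[0],v[1]))
for p,q in[(c_,b),(f,d)]:
    v=(p-q)[:2]; print("yaw from x-edge",np.arctan2(v[1],v[0]))
w=grab("wrist"); st=r.state(); print("tcp in wrist",proj(w,st["position"],True))
Rt=toolrot().as_matrix(); P=w["pose"]; print("cam in tool",Rt.T@(P[:3,3]-st["position"]),"\n",Rt.T@P[:3,:3]); print(Rt)
E
```

```text
scene [ 0.41279141 -0.02049438  0.05      ] [ 0.42244915 -0.09696301  0.05      ] [ 0.53070512 -0.0817725   0.04      ] 0.07707608855639707 0.10931654171875721
top [ 0.41415099 -0.01693595  0.05      ] [ 0.42190853 -0.09238907  0.05      ] [ 0.51930368 -0.00597995  0.042     ] 0.07585085688300149 0.10572191269322144
[ 0.43349316 -0.01931089  0.045     ] [ 0.44021911 -0.0948247   0.045     ]
yaw from y-edge 0.12563160937478204
yaw from y-edge 0.10245266624094326
yaw from y-edge 0.08883466207756005
yaw from x-edge 0.13941001171059028
yaw from x-edge 0.10381669093935261
tcp in wrist [324.08100856 287.26688103]
cam in tool [ 0.07493307 -0.00023922 -0.17937043] 
 [[ 5.31423544e-05  9.65720851e-01  2.59582810e-01]
 [ 9.99999831e-01 -2.01614606e-04  5.45340746e-04]
 [ 5.78982615e-04  2.59582737e-01 -9.65720698e-01]]
[[-9.41154709e-01  3.37976049e-01 -6.46368350e-05]
 [ 3.37976054e-01  9.41154702e-01 -1.17787828e-04]
 [ 2.10237965e-05 -1.32702271e-04 -9.99999991e-01]]
```

Box origin comes out near (0.475,-0.050) with yaw about 0.11. The measured width of 77 mm and length of 106 to 109 mm match the given sizes. Next I check the overhead cabinet clearance and then move to hover.

```bash
python3 - <<'E'
from h import *
t=grab("top")
for z in(.3,.5,.7,.9): print(z,onz(t,370,192,z)[:2],onz(t,250,230,z)[:2],onz(t,515,95,z)[:2])
E
```

```text
0.3 [ 0.52076253 -0.09930915] [0.53443264 0.17228512] [ 0.62054832 -0.50642171]
0.5 [ 0.44633939 -0.04771466] [0.45752691 0.17455603] [ 0.52800333 -0.3808925 ]
0.7 [0.37191625 0.00387982] [0.38062118 0.17682694] [ 0.43545834 -0.25536329]
0.9 [0.29749312 0.05547431] [0.30371544 0.17909785] [ 0.34291334 -0.12983408]
```

Emit:
step_arm --commands '[[[0,0,0,-26.7,-25.2,0,-1],[0,0,0,-26.7,-25.2,0,-1],[0,0,0,-26.7,-25.2,0,-1],[0,0,0,-26.7,-25.2,0,-1],[0,0,0,-26.7,-25.2,0,-1],[0,0,0,-26.7,-25.2,0,-1],[0,0,0,-26.7,-25.2,0,-1],[0,0,0,-26.7,-25.2,0,-1],[0,0,0,-26.7,-25.2,0,-1],[0,0,0,-26.7,-25.2,0,-1],[0,0,0,-26.7,-25.2,0,-1],[0,0,0,-26.7,-25.2,0,-1],[0,0,0,-26.7,-25.2,0,-1],[0,0,0,-26.7,-25.2,0,-1],[0,0,0,-26.7,-25.2,0,-1],[0,0,0,-26.7,-25.2,0,-1],[0,0,0,-26.7,-25.2,0,-1],[0,0,0,-26.7,-25.2,0,-1]]]'

```text
t: 1.95
position: [0.4939, -0.05, 0.2057]
tool_rot: [0.0, 0.172, 0.985, 0.0]
contact_force: [0.2, 0.3, -0.4]
opening: 0.0943
```

Emit:
step_arm --commands '[[[0,0,6.3,0,0,0,-1],[0,0,6.3,0,0,0,-1],[0,0,6.3,0,0,0,-1],[0,0,6.3,0,0,0,-1],[0,0,6.3,0,0,0,-1],[0,0,6.3,0,0,0,-1],[0,0,6.3,0,0,0,-1],[0,0,6.3,0,0,0,-1],[0,0,6.3,0,0,0,-1],[0,0,6.7,0,0,0,-1],[0,0,0,0,0,0,-1],[0,0,0,0,0,0,-1]]]'

```text
t: 2.95
position: [0.4934, -0.0482, 0.2055]
tool_rot: [0.0, 0.663, 0.749, 0.0]
contact_force: [-0.9, -0.2, 0.3]
opening: 0.0942
```

```bash
python3 - <<'E'
from h import *
w=grab("wrist","w1.png"); s=r.state(); print(s["position"],toolrot().as_matrix().round(4).tolist(),s["contact_force"])
np.save("w1pose.npy",w["pose"])
E
```

```text
[ 0.49335136 -0.04817357  0.20551717] [[-0.1219, 0.9925, 0.0001], [0.9925, 0.1219, 0.0], [0.0, 0.0001, -1.0]] [-0.97382276  0.38362859 -0.06243632]
```

View pics/w1.png

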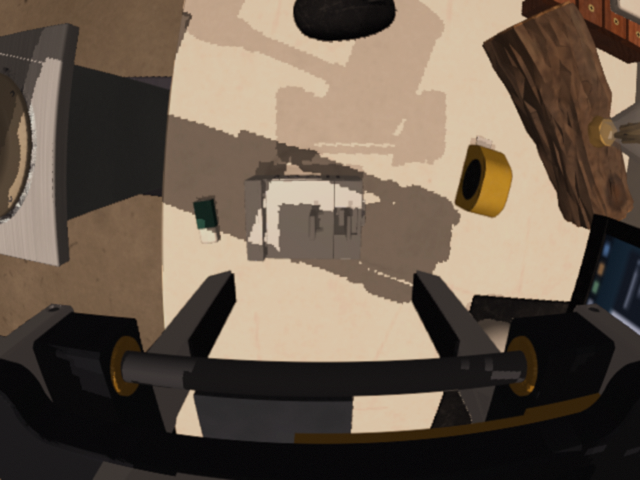

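The wrist view shows the box at (245–362,178–260), with the roof on the left, the rest near (315,218), the tab near (348,220), the tape measure at (485,185) and the eraser at (206,220). I'll zoom on the box.

```bash
python3 - <<'E'
import cv2
i=cv2.imread("pics/w1.png")[165:275,235:375]; cv2.imwrite("pics/w1z.png",cv2.resize(i,None,fx=5.6,fy=5.4,interpolation=cv2.INTER_CUBIC))
E
```

```text
(no output)
```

View pics/w1z.png

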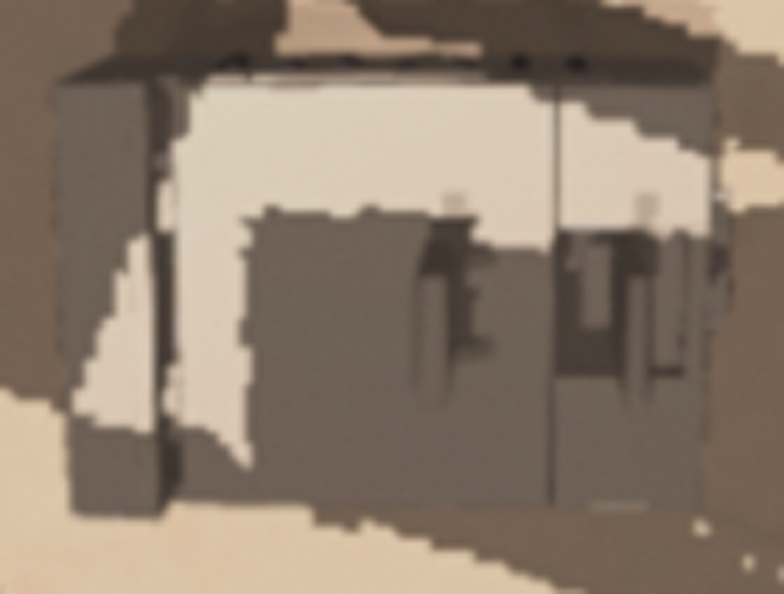

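```bash
python3 - <<'E'
from h import *
w=grab("wrist"); s=r.state()
Z=lambda u,v:(u/5.6+235,v/5.4+165)
pts=dict(roofBL=((57,82),.05,(-57,39)),roofFL=((70,515),.05,(-57,-39)),roof2=((150,82),.05,(-41,39)),roof3=((162,515),.05,(-41,-39)),
 endL=((714,84),.044,(52,38)),endR=((701,505),.044,(52,-38)),
 restL0=((415,275),.074,(4,11)),restL1=((415,402),.074,(4,-11)),restR=((447,402),.074,(9,-11)),tabR0=((650,275),.074,(40,11)),tabR1=((650,402),.074,(40,-11)),tabL=((628,402),.074,(36,-11)))
A=[];B=[]
for k,(uv,z,m) in pts.items():
    p=onz(w,*Z(*uv),z,True); print(k,p.round(4)); A.append(m);B.append(p[:2]*1000)
A=np.array(A,float);B=np.array(B)
am,bm=A.mean(0),B.mean(0);H=(A-am).T@(B-bm);yaw=np.arctan2(H[0,1]-H[1,0],H[0,0]+H[1,1])
c,q=np.cos(yaw),np.sin(yaw);Rm=np.array([[c,-q],[q,c]]);o=bm-Rm@am
print("origin",o,"yaw",yaw);print((B-o)@Rm-A)
print("tcp in box frame",Rm.T@(s["position"][:2]*1000-o),"tool yaw err",np.arctan2(toolrot().as_matrix()[1,1],toolrot().as_matrix()[0,1])-yaw)
E
```

```text
roofBL [ 0.4177 -0.0176  0.05  ]
roofFL [ 0.4257 -0.0944  0.05  ]
roof2 [ 0.4332 -0.016   0.05  ]
roof3 [ 0.4417 -0.0923  0.05  ]
endL [ 0.5248 -0.0061  0.044 ]
endR [ 0.5336 -0.081   0.044 ]
restL0 [ 0.4802 -0.039   0.074 ]
restL1 [ 0.4826 -0.0597  0.074 ]
restR [ 0.4875 -0.0591  0.074 ]
tabR0 [ 0.5158 -0.0346  0.074 ]
tabR1 [ 0.5187 -0.0553  0.074 ]
tabL [ 0.5153 -0.0557  0.074 ]
origin [477.79437411 -49.4848478 ] yaw 0.11444808914922353
[[ 0.96364608 -0.49921618]
 [ 0.0944275   0.3539087 ]
 [ 0.4823733  -0.68064675]
 [ 0.23153708  0.59860381]
 [-0.31054188 -0.24568122]
 [-0.16630617  0.29207318]
 [-0.41466146 -0.89660223]
 [-0.44480453  0.27985897]
 [-0.48425904  0.31759209]
 [-0.53533161 -0.59817653]
 [ 0.00413992  0.55164086]
 [ 0.57978081  0.52664528]]
tcp in box frame [15.59324497 -0.44242589] tool yaw err 0.007320897881051225
```

All residuals are under 1 mm: box origin (0.4778,-0.0495), yaw 0.114. I'll go down with the jaws open and centred at box x ≈ 19.

Emit:
step_arm --commands '[[[0,0,0.4,-0.4,3.4,0,-1],[0,0,0,0,0,20,-1],[0,0,0,0,0,20,-1],[0,0,0,0,0,20,-1],[0,0,0,0,0,20,-1],[0,0,0,0,0,20,-1],[0,0,0,0,0,20,-1],[0,0,0,0,0,15,-1],[0,0,0,0,0,8,-0.3],[0,0,0,0,0,5,0.0],[0,0,0,0,0,4,0.0],[0,0,0,0,0,3,0.0],[0,0,0,0,0,1,0.0],[0,0,0,0,0,0,0.0],[0,0,0,0,0,0,0.0]]]' --squeeze 6

```text
t: 4.3
position: [0.4973, -0.0482, 0.05]
tool_rot: [0.001, 0.666, 0.746, 0.0]
contact_force: [0.8, -0.4, 0.1]
opening: 0.0508
```

```bash
python3 - <<'E'
from h import *
w=grab("wrist","w2.png"); s=r.state(); print(s["position"],s["opening"],s["contact_force"])
b=s["position"][:2]*1000-[477.79,-49.48];a=.1144;print(b@[np.cos(a),np.sin(a)],b@[-np.sin(a),np.cos(a)])
cv2.imwrite("pics/w2z.png",cv2.resize(w["color"][150:370,200:460,::-1],None,fx=3,fy=2.7))
E
```

```text
[ 0.49724773 -0.04823165  0.05000543] 0.04848210610682962 [0.01632782 0.94086644 0.63781242]
19.473044893282438 -0.98092525715412
```

View pics/w2z.png

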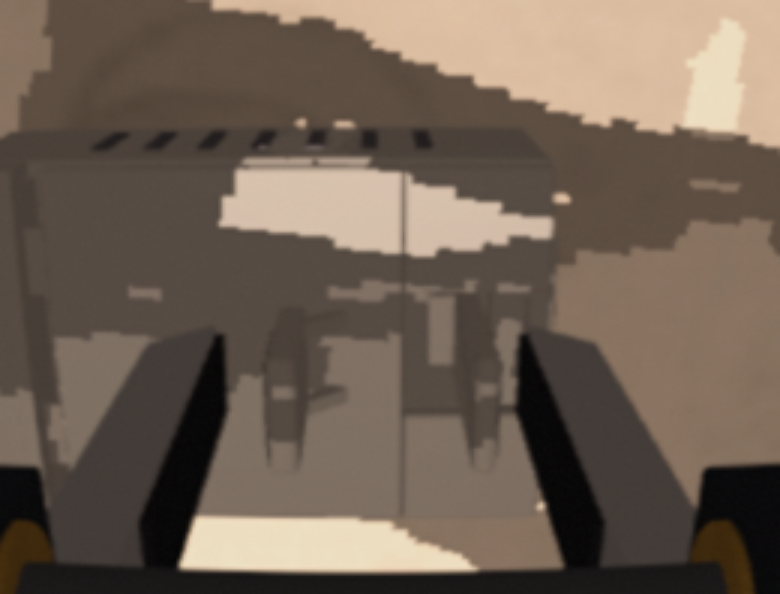

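The fingers straddle the rest (≈(283,390) in the zoom) and the tab (≈(483,390)), clear of the plate. I'll close to near contact first, then squeeze while moving the midpoint to -x.

Emit:
step_arm --commands '[[[0,0,0,1,2,0,0.1],[0,0,0,0,0,0,0.19],[0,0,0,0,0,0,0.19],[0,0,0,0,0,0,0.19],[0,0,0,0,0,0,0.19]]]' --squeeze 14

```text
t: 4.77
position: [0.4987, -0.0469, 0.0495]
tool_rot: [0.0, 0.666, 0.746, 0.0]
contact_force: [0.0, 0.6, -0.5]
opening: 0.0381
```

```bash
cat > st.py <<'E'
from h import *
s=r.state(); b=s["position"][:2]*1000-[477.79,-49.48];a=.1144;M=np.array([[np.cos(a),np.sin(a)],[-np.sin(a),np.cos(a)]])
f=np.array(s["contact_force"])
print("t",s["t"],"box xy",(M@b).round(2),"z",(s["position"][2]*1000).round(2),"open",s["opening"]*1000,"F box",(M@f[:2]).round(2),f[2].round(2),"T",(M@s["torque"][:2]).round(3),"tool z",toolrot().as_matrix()[:,2].round(3))
E
python3 st.py
```

```text
t 4.7667 box xy [21.04  0.17] z 49.49 open 38.115228887017 F box [0.12 0.62] -0.49 T [-0.073  0.084] tool z [ 0.  0. -1.]
```

Emit:
step_arm --commands '[[[0,0,0,0,-0.5,0,0.23],[0,0,0,0,-0.5,0,0.26],[0,0,0,0,-0.5,0,0.29],[0,0,0,0,-0.5,0,0.32],[0,0,0,0,0,0,0.32],[0,0,0,0,0,0,0.32]]]'

```text
t: 5.27
position: [0.4964, -0.0472, 0.0495]
tool_rot: [-0.0, 0.666, 0.746, -0.0]
contact_force: [-1.0, -1.0, 2.2]
opening: 0.0323
```

```bash
python3 st.py
```

```text
t 5.2667 box xy [18.79  0.11] z 49.54 open 32.27437447504867 F box [-1.07 -0.9 ] 2.18 T [-0.037  0.155] tool z [-0. -0. -1.]
```

Emit:
step_arm --commands '[[[0,0,0,0,-0.4,0,0.34],[0,0,0,0,-0.4,0,0.36],[0,0,0,0,-0.3,0,0.38],[0,0,0,0,0,0,0.4],[0,0,0,0,0,0,0.4],[0,0,0,0,0,0,0.4],[0,0,0,0,0,0,0.4]]]'

```text
t: 5.85
position: [0.4947, -0.0474, 0.0496]
tool_rot: [-0.001, 0.666, 0.746, -0.001]
contact_force: [-3.9, -1.1, 5.6]
opening: 0.0286
```

```bash
python3 st.py; python3 - <<'E'
from h import *
w=grab("wrist");cv2.imwrite("pics/w3z.png",cv2.resize(w["color"][150:370,200:460,::-1],None,fx=3,fy=2.7))
E
```

```text
t 5.85 box xy [17.06  0.13] z 49.57 open 28.578627251629896 F box [-4.04 -0.67] 5.63 T [-0.215  0.576] tool z [-0.002 -0.    -1.   ]
```

View pics/w3z.png

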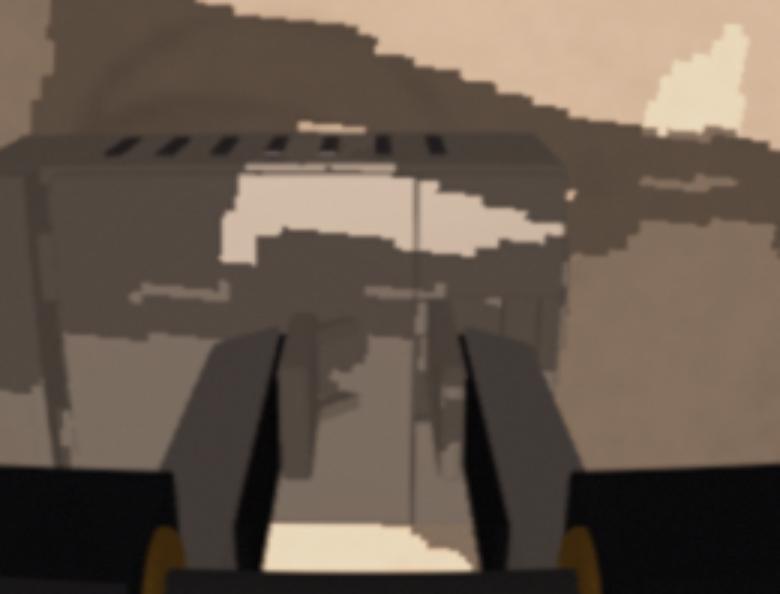

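Emit:
step_arm --commands '[[[0,0,0,0,-0.5,-0.3,0.4],[0,0,0,0,-0.5,-0.3,0.4],[0,0,0,0,0,0,0.4]]]'

```text
t: 6.15
position: [0.4948, -0.0472, 0.0498]
tool_rot: [0.0, 0.666, 0.746, 0.0]
contact_force: [-0.4, -0.2, -1.0]
opening: 0.0285
```

```bash
python3 st.py
```

```text
t 6.15 box xy [17.17  0.32] z 49.8 open 28.457282167466193 F box [-0.4  -0.16] -1.05 T [-0.091  0.068] tool z [ 0.001  0.    -1.   ]
```

Forces are back near zero and the tab is in about 7.5 mm. Starting the swing about the lug axis.

Emit:
step_arm --commands '[[[-1,0,0,0,-0.13,-1.05,0.4],[-1,0,0,0,-0.13,-1.05,0.4],[-1,0,0,0,-0.13,-1.05,0.4],[-1,0,0,0,-0.13,-1.05,0.4],[0,0,0,0,0,0,0.4]]]'

```text
t: 6.57
position: [0.4937, -0.0474, 0.0546]
tool_rot: [0.024, 0.666, 0.745, 0.027]
contact_force: [1.1, -0.1, -1.4]
opening: 0.0284
```

```bash
python3 st.py
```

```text
t 6.5667 box xy [16.03  0.22] z 54.62 open 28.417901382865512 F box [ 1.06 -0.23] -1.44 T [-0.033 -0.096] tool z [ 0.072  0.008 -0.997]
```

Emit:
step_arm --commands '[[[-1,0,0,0,-0.13,-1.05,0.4],[-1,0,0,0,-0.13,-1.05,0.4],[-1,0,0,0,-0.13,-1.05,0.4],[-1,0,0,0,-0.13,-1.05,0.4],[-1,0,0,0,-0.13,-1.05,0.4],[-1,0,0,0,-0.13,-1.05,0.4],[-1,0,0,0,-0.13,-1.05,0.4],[-1,0,0,0,-0.13,-1.05,0.4],[0,0,0,0,0,0,0.4]]]'

```text
t: 7.32
position: [0.4918, -0.0478, 0.0628]
tool_rot: [0.071, 0.663, 0.741, 0.079]
contact_force: [1.0, 0.4, -0.6]
opening: 0.0283
```

```bash
python3 st.py
```

```text
t 7.3167 box xy [14.13  0.03] z 62.82 open 28.31459735633834 F box [1.06 0.31] -0.62 T [ 0.044 -0.127] tool z [ 0.209  0.023 -0.978]
```

Emit:
step_arm --commands '[[[-1,0,0,0,-0.13,-1.05,0.4],[-1,0,0,0,-0.13,-1.05,0.4],[-1,0,0,0,-0.13,-1.05,0.4],[-1,0,0,0,-0.13,-1.05,0.4],[-1,0,0,0,-0.13,-1.05,0.4],[-1,0,0,0,-0.13,-1.05,0.4],[-1,0,0,0,-0.13,-1.05,0.4],[0,0,0,0,0,0,0.4]]]'

```text
t: 7.98
position: [0.4891, -0.0482, 0.0697]
tool_rot: [0.111, 0.657, 0.735, 0.124]
contact_force: [2.2, 0.6, -1.1]
opening: 0.0284
```

```bash
python3 st.py
```

```text
t 7.9833 box xy [11.42 -0.06] z 69.74 open 28.360362937864334 F box [2.24 0.34] -1.12 T [ 0.035 -0.246] tool z [ 0.326  0.036 -0.945]
```

Emit:
step_arm --commands '[[[-1,0,0,0,0,-1.0,0.4],[-1,0,0,0,0,-1.0,0.4],[-1,0,0,0,0,-1.0,0.4],[-1,0,0,0,0,-1.0,0.4],[-1,0,0,0,0,-1.0,0.4],[-1,0,0,0,-0.1,-1.0,0.4],[0,0,0,0,0,0,0.4]]]'

```text
t: 8.57
position: [0.4863, -0.0482, 0.0747]
tool_rot: [0.144, 0.651, 0.728, 0.162]
contact_force: [0.8, 0.7, -1.1]
opening: 0.028
```

```bash
python3 st.py; python3 - <<'E'
from h import *
s=grab("scene");cv2.imwrite("pics/s4.png",cv2.resize(s["color"][200:340,260:420,::-1],None,fx=4.5,fy=4.2))
E
```

```text
t 8.5667 box xy [8.55 0.28] z 74.74 open 27.97502387080308 F box [0.89 0.58] -1.06 T [0.045 0.082] tool z [ 0.42   0.048 -0.906]
```

View pics/s4.png

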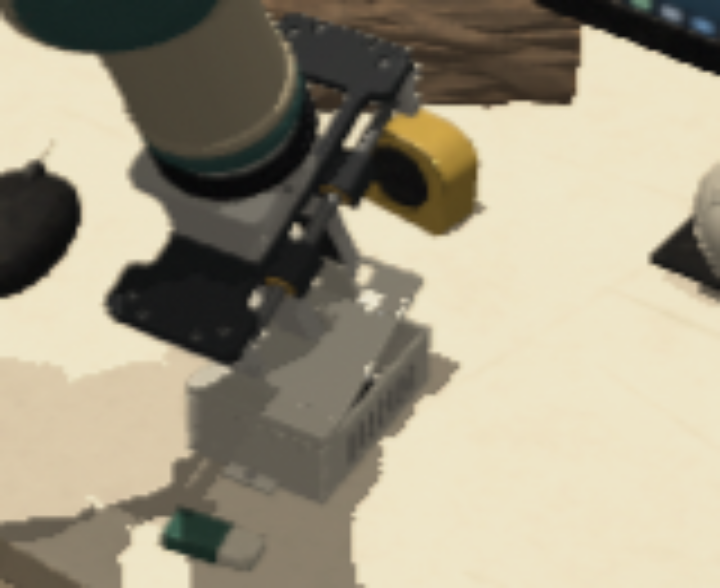

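The +x end of the cover is up 25° with low forces. Now drawing it level along +x.

Emit:
step_arm --commands '[[[0,0,0,0,0.91,0.42,0.4],[0,0,0,0,0.91,0.42,0.4],[0,0,0,0,0.91,0.42,0.4],[0,0,0,0,0.91,0.42,0.4],[0,0,0,0,0,0,0.4]]]'

```text
t: 9.03
position: [0.491, -0.0477, 0.0747]
tool_rot: [0.144, 0.65, 0.728, 0.161]
contact_force: [-0.3, -0.4, 0.0]
opening: 0.0284
```

```bash
python3 st.py
```

```text
t 9.0333 box xy [13.32  0.26] z 74.73 open 28.431799971489305 F box [-0.34 -0.37] 0.0 T [-0.037  0.265] tool z [ 0.42   0.048 -0.906]
```

Emit:
step_arm --commands '[[[0,0,0,0,0.91,0.42,0.4],[0,0,0,0,0.91,0.42,0.4],[0,0,0,0,0.91,0.42,0.4],[0,0,0,0,0.91,0.42,0.4],[0,0,0,0,0.91,0.42,0.4],[0,0,0,0,0.91,0.42,0.4],[0,0,0,0,0,0,0.4]]]'

```text
t: 9.62
position: [0.4971, -0.0472, 0.075]
tool_rot: [0.144, 0.65, 0.728, 0.161]
contact_force: [0.2, 0.4, -0.4]
opening: 0.0286
```

```bash
python3 st.py
```

```text
t 9.6167 box xy [19.42  0.08] z 74.96 open 28.560953649986082 F box [0.28 0.35] -0.43 T [-0.048  0.334] tool z [ 0.42   0.047 -0.906]
```

Emit:
step_arm --commands '[[[0,0,0,0,0.91,0.42,0.4],[0,0,0,0,0.91,0.42,0.4],[0,0,0,0,0.91,0.42,0.4],[0,0,0,0,0.91,0.42,0.4],[0,0,0,0,0.91,0.42,0.4],[0,0,0,0,0,0,0.4]]]'

```text
t: 10.12
position: [0.502, -0.0467, 0.075]
tool_rot: [0.144, 0.65, 0.728, 0.161]
contact_force: [0.6, 0.8, -1.4]
opening: 0.0286
```

```bash
python3 st.py
```

```text
t 10.1167 box xy [24.42  0.04] z 74.96 open 28.592020592199734 F box [0.68 0.7 ] -1.37 T [-0.075  0.33 ] tool z [ 0.42   0.047 -0.906]
```

Emit:
step_arm --commands '[[[0,0,0,0,0.42,-0.91,0.4],[0,0,0,0,0.42,-0.91,0.4],[0,0,0,0,0.84,-1.81,0.4],[0,0,0,0,0.84,-1.81,0.4],[0,0,0,0,0,0,0.4]]]'

```text
t: 10.53
position: [0.5021, -0.0468, 0.0815]
tool_rot: [0.145, 0.65, 0.728, 0.162]
contact_force: [-0.4, 0.1, -1.0]
opening: 0.0284
```

```bash
python3 st.py
```

```text
t 10.5333 box xy [24.46 -0.07] z 81.47 open 28.425229056038784 F box [-0.4   0.15] -0.98 T [-0.081  0.369] tool z [ 0.421  0.047 -0.906]
```

```bash
python3 st.py
```

```text
t 10.5333 box xy [24.46 -0.07] z 81.47 open 28.425229056038784 F box [-0.4   0.15] -0.98 T [-0.081  0.369] tool z [ 0.421  0.047 -0.906]
```

Emit:
step_arm --commands '[[[0,0,0,0,1.7,-3.6,0.4],[0,0,0,0,2.1,-4.5,0.4],[0,0,0,0,4.2,-9,0.4],[0,0,0,0,4.2,-9,0.4],[0,0,0,0,4.2,-9,0.4],[0,0,0,0,4.2,-9,0.4],[0,0,0,0,4.2,-9,0.4],[0,0,0,0,4.2,-9,0.4],[0,0,0,0,0,0,0.4],[0,0,0,0,0,0,0.4]]]'

```text
t: 11.37
position: [0.5021, -0.0468, 0.1502]
tool_rot: [0.145, 0.65, 0.728, 0.162]
contact_force: [0.2, 0.1, -1.1]
opening: 0.0285
```

```bash
python3 st.py;  python3 - <<'E'
from h import *
s=grab("scene");cv2.imwrite("pics/s5.png",cv2.resize(s["color"][180:340,260:420,::-1],None,fx=4.5,fy=3.7))
E
```

```text
t 11.3667 box xy [24.47 -0.08] z 150.2 open 28.466346102961488 F box [0.17 0.04] -1.13 T [-0.074  0.333] tool z [ 0.421  0.047 -0.906]
```

View pics/s5.png

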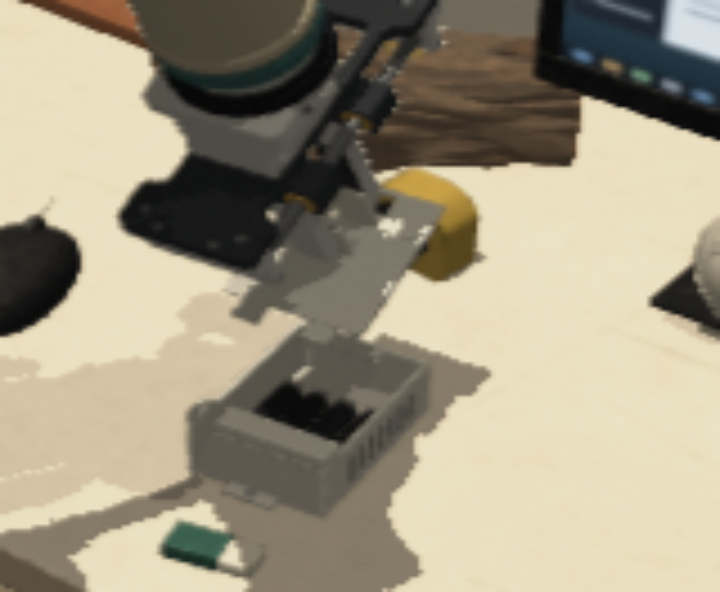

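The cover is well clear of the open box and the cells are visible at (310,410). Next I level it and carry it to the notebook.

Emit:
step_arm --commands '[[[5,0,0,0,0,0,0.4],[5,0,0,0,0,0,0.4],[5,0,0,0,0,0,0.4],[5,0,0,0,0,0,0.4],[5,0,0,0,0,0,0.4],[0,0,0,0,0,0,0.4]]]'

```text
t: 11.92
position: [0.5057, -0.0466, 0.1483]
tool_rot: [-0.0, 0.666, 0.746, -0.0]
contact_force: [1.3, -0.1, -1.3]
opening: 0.0285
```

Emit:
step_arm --commands '[[[0,0,0,-13,-2.6,0,0.4],[0,0,0,-20,-4,0,0.4],[0,0,0,-20,-4,0,0.4],[0,0,0,-20,-4,0,0.4],[0,0,0,-20,-4,0,0.4],[0,0,0,-20,-4,0,0.4],[0,0,0,-20,-4,0,0.4],[0,0,0,-20,-4,0,0.4],[0,0,0,-20,-4,0,0.4],[0,0,0,-20,-4,0,0.4],[0,0,0,-20,-4,0,0.4],[0,0,0,-20,-4,0,0.4],[0,0,0,-20,-4,0,0.4],[0,0,0,-20,-4,0,0.4],[0,0,0,-20,-4,0,0.4],[0,0,0,-20,-4,0,0.4],[0,0,0,0,0,0,0.4],[0,0,0,0,0,0,0.4]]]'

```text
t: 13.42
position: [0.4735, -0.3645, 0.1484]
tool_rot: [-0.001, 0.667, 0.745, 0.001]
contact_force: [-0.5, -0.3, -0.3]
opening: 0.028
```

```bash
python3 st.py;  python3 - <<'E'
from h import *
print(r.state()["position"])
s=grab("scene");cv2.imwrite("pics/s6.png",cv2.resize(s["color"][270:440,370:540,::-1],None,fx=4.5,fy=3.5))
w=grab("wrist","w6.png")
E
```

```text
t 13.4167 box xy [ -40.2  -312.47] z 148.44 open 27.979764261104986 F box [-0.5  -0.21] -0.34 T [-0.026  0.043] tool z [-0.     0.002 -1.   ]
[ 0.47351803 -0.36449309  0.14843741]
```

View pics/s6.png

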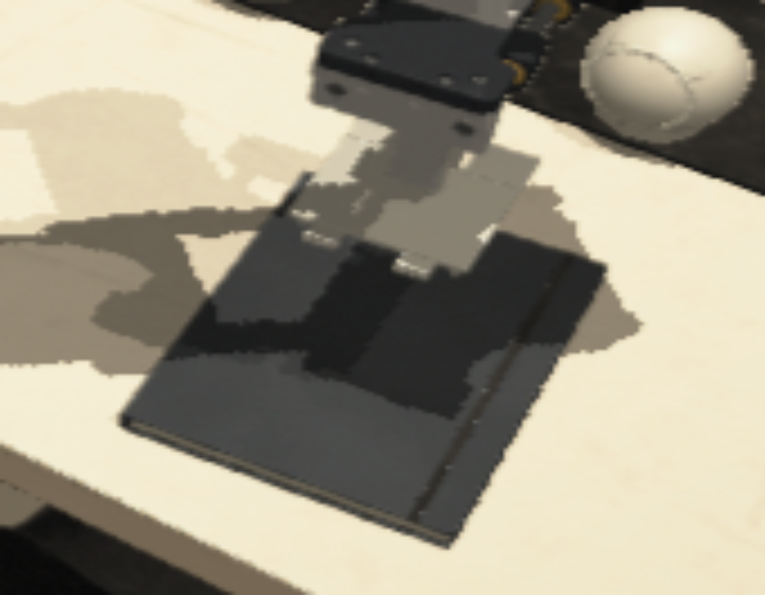

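View pics/w6.png

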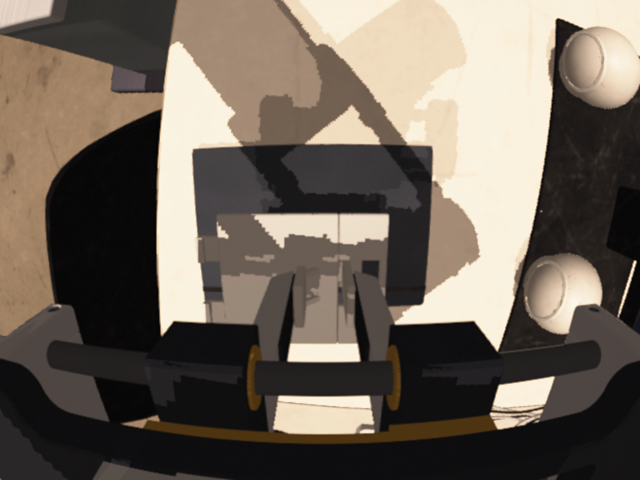

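The cover hangs level over the notebook, whose visible corners are (193,150), (432,147) and (424,303) in the wrist view. I'll cross-check its centre, then lower.

```bash
python3 - <<'E'
from h import *
w=grab("wrist")
P=[onz(w,u,v,.014,True) for u,v in[(193,150),(432,147),(424,303)]]
print(np.round(P,4), np.linalg.norm(P[0]-P[1]),np.linalg.norm(P[1]-P[2]),(P[0]+P[2])/2)
E
```

```text
[[ 0.3532 -0.3064  0.014 ]
 [ 0.5591 -0.2815  0.014 ]
 [ 0.5778 -0.4257  0.014 ]] 0.20742598544036242 0.14533553860035794 [ 0.46547559 -0.36601369  0.014     ]
```

Emit:
step_arm --commands '[[[0,0,0,0,0,15,0.4],[0,0,0,0,0,20,0.4],[0,0,0,0,0,20,0.4],[0,0,0,0,0,20,0.4],[0,0,0,0,0,12,0.4],[0,0,0,0,0,8,0.4],[0,0,0,0,0,5,0.4],[0,0,0,0,0,4,0.4],[0,0,0,0,0,2,0.4],[0,0,0,0,0,0,0.4],[0,0,0,0,0,0,0.4]]]'

```text
t: 14.48
position: [0.4751, -0.3649, 0.044]
tool_rot: [0.001, 0.666, 0.746, 0.0]
contact_force: [-0.2, -0.3, -1.5]
opening: 0.0284
```

```bash
python3 st.py
```

```text
t 14.4833 box xy [ -38.67 -313.03] z 44.03 open 28.447203730177836 F box [-0.25 -0.29] -1.5 T [-0.045 -0.01 ] tool z [ 0.001 -0.001 -1.   ]
```

Emit:
step_arm --commands '[[[0,0,0,0,0,2,0.4],[0,0,0,0,0,2,0.4],[0,0,0,0,0,1,0.4],[0,0,0,0,0,1,0.4],[0,0,0,0,0,0,0.4],[0,0,0,0,0,0,0.4]]]'

```text
t: 14.98
position: [0.4747, -0.3646, 0.0373]
tool_rot: [-0.0, 0.666, 0.746, 0.0]
contact_force: [0.5, -0.1, -0.6]
opening: 0.0285
```

```bash
python3 st.py
```

```text
t 14.9833 box xy [ -39.07 -312.72] z 37.31 open 28.541454254883867 F box [ 0.46 -0.19] -0.58 T [-0.084  0.005] tool z [-0.  0. -1.]
```

Emit:
step_arm --commands '[[[0,0,0,0,0,0.5,0.4],[0,0,0,0,0,0.5,0.4],[0,0,0,0,0,0,0.4],[0,0,0,0,0,0,0.4]]]'

```text
t: 15.32
position: [0.4747, -0.3646, 0.0364]
tool_rot: [-0.0, 0.666, 0.746, 0.0]
contact_force: [0.4, -0.9, -0.5]
opening: 0.0283
```

```bash
python3 st.py; python3 - <<'E'
from h import *
s=grab("scene");cv2.imwrite("pics/s7.png",cv2.resize(s["color"][290:430,380:520,::-1],None,fx=5,fy=4.2))
E
```

```text
t 15.3167 box xy [ -39.03 -312.71] z 36.37 open 28.329907034542313 F box [ 0.27 -0.92] -0.5 T [-0.039  0.027] tool z [ 0.  0. -1.]
```

View pics/s7.png

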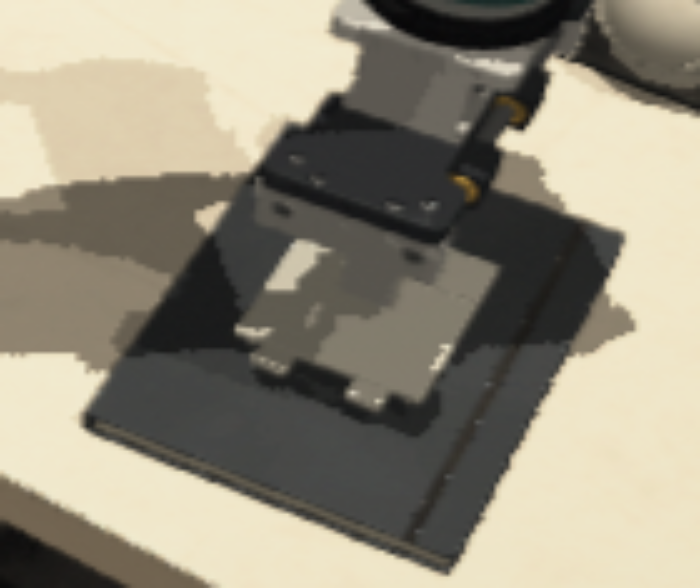

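Nearly down and centred. I'll lower further until contact registers.

Emit:
step_arm --commands '[[[0,0,0,0,0,0.4,0.4],[0,0,0,0,0,0.4,0.4],[0,0,0,0,0,0,0.4],[0,0,0,0,0,0,0.4]]]'

```text
t: 15.7
position: [0.4747, -0.3647, 0.0359]
tool_rot: [0.0, 0.666, 0.746, -0.0]
contact_force: [-0.2, 0.4, 1.8]
opening: 0.0289
```

```bash
python3 st.py
```

```text
t 15.7 box xy [ -39.01 -312.81] z 35.95 open 28.944457595356948 F box [-0.16  0.44] 1.77 T [0.005 0.166] tool z [ 0. -0. -1.]
```

Contact registered (+1.8 N upward, against -1.1 N hanging). Releasing gradually, following the tab out.

Emit:
step_arm --commands '[[[0,0,0,0,0.5,0,0.37],[0,0,0,0,0.7,0,0.34],[0,0,0,0,0.7,0,0.31],[0,0,0,0,0.7,0,0.28],[0,0,0,0,0.7,0,0.25],[0,0,0,0,0.5,0,0.22],[0,0,0,0,0,0,0.18],[0,0,0,0,0,0,0.1],[0,0,0,0,0,0,0.0],[0,0,0,0,0,0,-0.1],[0,0,0,0,0,0,-0.1],[0,0,0,0,0,0,-0.1]]]'

```text
t: 16.7
position: [0.4785, -0.3641, 0.0354]
tool_rot: [-0.0, 0.666, 0.746, 0.0]
contact_force: [-0.3, -0.1, -0.6]
opening: 0.0516
```

```bash
python3 st.py; python3 - <<'E'
from h import *
w=grab("wrist","w8.png")
E
```

```text
t 16.7 box xy [ -35.24 -312.69] z 35.43 open 51.63343529669267 F box [-0.26 -0.05] -0.56 T [-0.095  0.022] tool z [-0.  0. -1.]
```

View pics/w8.png

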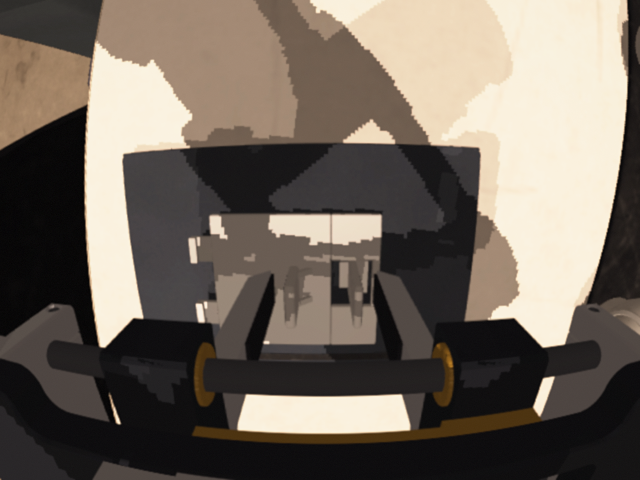

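Both fingers are clear of the rest (≈292) and tab (≈358), and the tab has sprung back. Lifting straight up.

Emit:
step_arm --commands '[[[0,0,0,0,0,-3,-0.1],[0,0,0,0,0,-5,-0.1],[0,0,0,0,0,-10,-0.1],[0,0,0,0,0,-15,-0.1],[0,0,0,0,0,-20,-0.1],[0,0,0,0,0,-25,-0.1],[0,0,0,0,0,-25,-0.1],[0,0,0,0,0,-25,-0.1],[0,0,0,0,0,-20,-0.1],[0,0,0,0,0,0,-0.1],[0,0,0,0,0,0,-0.1]]]'

```text
t: 17.67
position: [0.4791, -0.3647, 0.1855]
tool_rot: [0.002, 0.666, 0.746, -0.0]
contact_force: [0.4, -0.8, -0.6]
opening: 0.0518
```

```bash
python3 st.py; python3 - <<'E'
from h import *
w=grab("wrist","w9.png"); s=grab("scene","s9.png")
E
```

```text
t 17.6667 box xy [ -34.73 -313.33] z 185.51 open 51.765026625507836 F box [ 0.3  -0.84] -0.59 T [-0.086  0.091] tool z [ 0.003 -0.003 -1.   ]
```

View pics/w9.png

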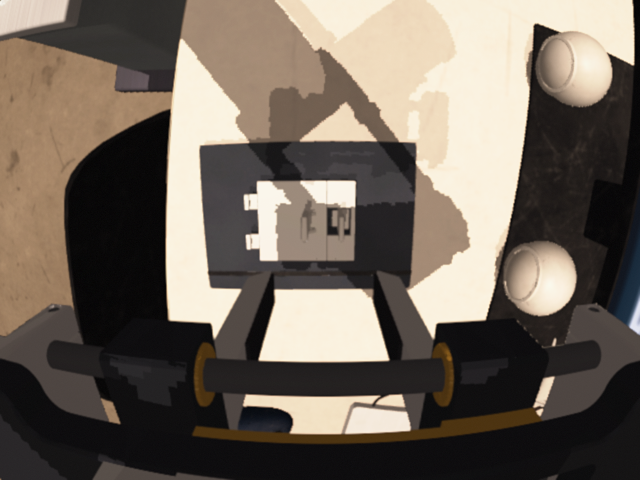

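View pics/s9.png

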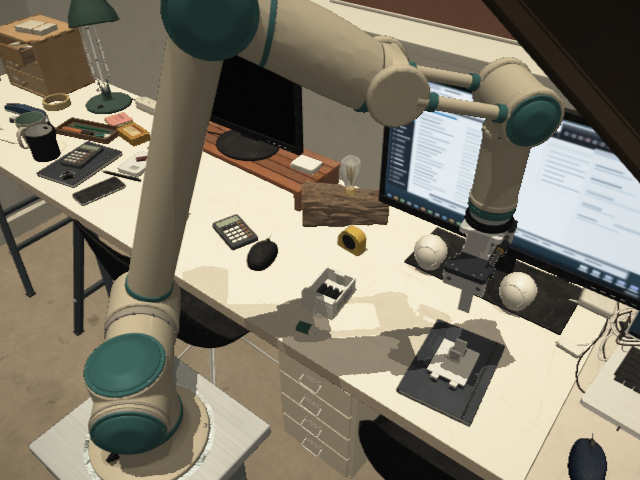

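The cover lies flat in the middle of the notebook (plate at (257–355,181–261) in the wrist view), and the bystanders haven't moved. I'll run a numeric check, then hand in.

```bash
python3 - <<'E'
from h import *
w=grab("wrist")
P=np.array([onz(w,u,v,.0305,True) for u,v in[(257,181),(355,181),(355,261),(258,261)]])
N=np.array([onz(w,u,v,.014,True) for u,v in[(201,144),(415,143),(410,287),(210,287)]])
L=lambda p:[round(float(np.linalg.norm(p[i]-p[(i+1)%4]))*1000,1) for i in range(4)]
print(L(P),L(N),P.mean(0),N.mean(0)); print("force",r.state()["contact_force"])
r.hand_in()
E
```

```text
[88.4, 75.4, 92.0, 76.0] [204.3, 145.4, 208.0, 146.6] [ 0.46200817 -0.36443721  0.0305    ] [ 0.46288727 -0.36375086  0.014     ]
force [ 0.58119121  0.25272939 -0.37787434]
the job is handed in; nothing more can be done
```

The battery box is open, the cover is resting on the notebook, and the job is handed in; the hand-in gave no verdict. I squeezed the tab in about 7.5 mm and swung the cover up 25° about the lug axis. Then I drew it about 16 mm to +x, lifted it clear, levelled it, set it on the notebook and let go.

**Forces:** The sensed wrist force stayed within about 7 N wherever I read it. The highest reading came once while squeezing, from slight misalignment, and I corrected it straight away. The contact forces on the tab and between cover and box are not reported, so I could not check them directly.

**Last checks:**
- **Position:** The cover's plate centre is about 1 mm from the notebook's centre in the wrist camera.
- **Lying flat:** At the plate height expected for a flat cover, the edges measured 88 to 92 by 75 to 76 mm, against the true 90 by 76 mm. That and the pictures agree that it lies flat and right way up.
- **Gripper:** The hand is about 150 mm above where it let go, touching nothing.
- **Other objects:** The mouse, tape measure, calculator and eraser look unmoved in the pictures. I did not measure them.

Earlier estimates of the notebook's centre from the different cameras disagreed by up to about 10 mm in x, well inside the tolerance. The run took about 18 of the 51 s.

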